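# Dry-stack a furniture foot and light its seams

### The job

Dry-fit the wooden furniture foot in the gluing fixture: lay the square spacer squarely on the block that is already in the pocket, then set the round disc on the spacer, flat side down and seated fully in the pocket. Then draw the inspection torch out of its drilled block and finish while holding it still in the gripper, raised clear of everything, slanted about 45 degrees with its lens aimed down at the middle of the disc from about 15 cm away. Leave the glue bottle, sanding block and panel door where they are.

Things in the scene. Friction and masses are not known exactly. Their poses are not given: they have to be found in the camera images.
- fixture: gluing fixture screwed to the bench: plywood plate 130 x 130 x 12 mm; four dark L-shaped corner stops, 10 mm thick, rise to 60 mm above the bench round a square pocket 56 x 56 mm. Each reaches 10 mm along the sides from its corner: the middle 36 mm of every side is open for a finger. Origin: centre of the underside, z up, x and y parallel to the pocket's sides
- pocket (a point): centre of the pocket's floor, 12 mm above the bench, axes as the fixture's
- base_block: plain pale square block 50 x 50 x 24 mm, already lying in the pocket (its top is 36 mm above the bench); origin at the centre of its underside, z up, x and y parallel to its sides
- spacer: plain pale square wooden spacer 50 x 50 x 16 mm, flat on the bench; origin at the centre of its underside, z up, x and y parallel to its sides; keep its upper face up. Seated, its underside is 24 mm above the pocket's floor
- disc: plain pale round wooden disc, diameter 50 mm, 18 mm high, its straight side 13 mm high below a bevelled upper edge; flat on the bench, flat side down; origin at the centre of its underside, z up. Seated on the spacer, its underside is 40 mm above the pocket's floor, 8 mm below the tops of the stops
- disc_top (a point): centre of the disc's upper face, 18 mm above its origin
- holder: pale wooden block 80 x 80 x 50 mm screwed to the bench, with a round blind hole of diameter 43 mm, 38 mm deep, in its top; origin at the centre of its underside, z up
- torch: round bare-metal torch, 150 mm long, about 0.15 kg, standing loosely lens down in the holder's hole. Head: diameter 38 mm for 30 mm from the lens, tapering till 42 mm; handle: diameter 26 mm from there to the tail, then a 4 mm rubber cap. Origin: centre of the lens (12 mm above the bench at the start); z runs from lens to tail, so the light shines along -z
- torch_tail (a point): centre of the handle's tail end, 150 mm from the lens
- glue_bottle: white bottle, diameter 56 mm, 160 mm high, upright; a bystander; origin at the centre of its underside
- sanding_block: cork sanding block 110 x 65 x 34 mm; a bystander; origin at the centre of its underside
- panel_door: small frame-and-panel cabinet door, 160 x 240 x 20 mm, lying flat; a bystander; origin at the centre of its underside
Mind the look-alikes: they are no part of the job. Leave any blue look-alike of the torch alone. Leave any blue look-alike of the spacer alone.

How it is judged:
On the way, in this order (a step that is already met when the one before it is completed fails the run):
1. the spacer lies flat and let go on the block in the pocket (horizontal distance between spacer and pocket below 0.005 m and z of spacer in the frame of pocket between 0.02 and 0.028 m and angle between spacer's own z axis and vertical below 0.08 rad and contact force between the fingers and spacer below 0.1 N), for 0.2 s.
2. the disc lies flat and let go on the spacer in the pocket (all of step 1 and horizontal distance between disc and pocket below 0.005 m and z of disc in the frame of pocket between 0.036 and 0.044 m and angle between disc's own z axis and vertical below 0.08 rad and contact force between the fingers and disc below 0.1 N), for 0.2 s.
3. the torch is drawn out of its block (height (world z) of torch above 0.06 m and contact force between torch and holder below 0.05 N), for 0.2 s.
At the end, for the whole second after the job is handed in: Spacer and disc flat in the pocket on the block, same faces up as at the start (5 mm off axis, 4 mm in height, 0.08 rad), let go. Torch held still, touching only fingers, lens 90-300 mm up, axis 26-64 deg from upright, beam within 30 mm (torch x, y) of the disc top, 80-230 mm ahead (all of step 2 and contact force between torch and holder below 0.05 N and contact force between torch and fixture below 0.05 N and contact force between torch and disc below 0.05 N and contact force between torch and spacer below 0.05 N and contact force between torch and glue_bottle below 0.05 N and contact force between torch and sanding_block below 0.05 N and contact force between torch and panel_door below 0.05 N and contact force between the fingers and torch above 1 N and height (world z) of torch between 0.09 and 0.3 m and angle between torch's own z axis and vertical between 0.45 and 1.12 rad and x of disc_top in the frame of torch between -0.03 and 0.03 m and y of disc_top in the frame of torch between -0.03 and 0.03 m and z of disc_top in the frame of torch between -0.23 and -0.08 m and linear speed of torch below 0.03 m/s and angular speed of torch below 0.15 rad/s); the arm keeps its last pose, push and grip.
It fails at once if the glue bottle is shoved or knocked (over 30 mm) (distance of glue_bottle from where it was at the start of the episode above 0.03 m).
It fails at once if the sanding block is shoved or knocked (over 30 mm) (distance of sanding_block from where it was at the start of the episode above 0.03 m).
It fails at once if the panel door is shoved or knocked (over 30 mm) (distance of panel_door from where it was at the start of the episode above 0.03 m).
It also fails if it takes over 69 s, if anything falls off the work surface, if the arm or the gripper's body presses on something with over 40 N, if the wrist force passes 120 N, or if a joint passes its speed limit or range.

### The arm

A 6-joint arm with a two-finger parallel gripper is mounted at the origin on the work surface. World frame = base frame: x ahead of the robot, y to its left, z up, the work surface at z = 0. Lengths are in m, angles in rad, forces in N, time in s.
With the tool pointing down it reaches from about 0.325 to 0.775 m from the base axis. Payload 5.5 kg.
Tool frame: the origin (TCP) lies between the finger pads; the fingertips stand 8 mm ahead of it and the grasp point (between the pads) lies 11 mm behind it (tcp_to_tips is the distance from the TCP to the fingertips, in m); z points along the fingers, y is the line along which they close (so a half turn about z gives the same grasp; the last joint's range is limited). The gripper opens to 88 mm and grips with 3 to 60 N. Pads are 20 mm wide; open, the fingers measure 115 mm over their backs; the gripper's body (75 mm by 178 mm) begins 61 mm behind the grasp point.
Start: joints at [1.115, 0.091, 1.231, -0, 1.82, -0.057], TCP at [0.233, 0.553, 0.231] pointing down, gripper open.
Joint ranges: [-2.87, 2.87], [-0.86, 2.18], [0.17, 2.46], [-1.51, 4.65], [0.06, 2.69], [-2.65, 2.65]. Speed limits (rad/s): [2.57, 2.57, 3.01, 3.14, 3.14, 3.14].

### API

Orientations are given as a unit quaternion [w, x, y, z].
In Python, from bench import * gives the robot as it stands. Calls block until the motion is done:
- move_to(position, orientation): joint-space move of the TCP to a pose.
- move_l(position, speed=0.15, orientation=None): straight line of the TCP; orientation=None keeps the orientation; speed is the mean speed in m/s.
- movej(angles): joint-space move.
- gripper_open() and close(): open the fingers fully, or close them until they stop; the grip force is fixed at half the most.
- hold(seconds).
- inverse_kinematics(position, orientation): joint angles nearest the present ones, or None.
- state(): the state.
- get_image(name): name is "side" or "top"; returns a dict with "frame" (420x560x3 uint8, blue, green, red), "depth" (420x560 float32, m along the optical axis (not along the pixel's ray), 0 where there is no reading), "camera_matrix" (3x3 intrinsics, pixels), "view" (4x4, takes a point from world to camera coordinates). Camera axes: x right, y up, looking along -z (the intrinsics and any distortion apply to the point x, -y, -z); pixel columns grow to the right and rows downward; lengths in m; the calibration is good to about 2 mm. A picture is of the moment at which its call begins.
A pose or a line that the arm cannot do raises IKError and nothing moves.
- job_done(): hands the job in; it is judged then, once.
The state is a dict: "time": time; "joint_pos": joint angles; "dq": joint speeds; "joint_torque": joint torques, N m; "ee_pos": TCP position; "ee_rot": TCP orientation; "ft_force": force on the tool from outside, world axes, zero at the start; "moment": the same for the moment, N m; "finger_gap": finger opening in m; "finger_force": force on a finger pad.
Only numpy, scipy, OpenCV 4.12 (cv2) and the standard library are available. Lean on these libraries where they do the work, as an engineer would, in place of code of your own. Each camera call takes 0.05 s, during which the arm holds its last target. There are 200 camera calls.

## Working session

There is one attempt and no reset: what is moved stays moved. The work goes in short steps, each a Python script; the robot and the scene stay as the last script left them, time stands still between calls to the robot, and variables do not carry over. Pictures are saved under pics/ and viewed, at most 10 in all, crops included, and the job is handed in when it is done.

```bash
ls; mkdir -p pics; python3 - <<'E'
from bench import *
import cv2,numpy as np
for n in("top","side"):
    d=get_image(n); cv2.imwrite(f"pics/{n}0.png",d["frame"]); np.savez(f"pics/{n}0.npz",**d)
    print(n,d["camera_matrix"],d["view"],(d["depth"]>0).mean(),[k for k in d])
s=state();print(s)
E
```

```text
pics
top [[405.59464853   0.         274.39123919]
 [  0.         405.59464853 208.91873323]
 [  0.           0.           1.        ]] [[ 0.01236402 -0.9996041   0.02527388 -0.03664039]
 [ 0.9883752   0.01604768  0.15118509 -0.56759899]
 [-0.15153082  0.02311082  0.98818232 -0.93646662]
 [ 0.          0.          0.          1.        ]] 0.9957738095238096 ['frame', 'depth', 'camera_matrix', 'view']
side [[527.25686304   0.         288.8712593 ]
 [  0.         527.25686304 206.0048123 ]
 [  0.           0.           1.        ]] [[-0.97813217 -0.20738845  0.01573161  0.54808279]
 [ 0.16950793 -0.75106843  0.63809347 -0.20217646]
 [-0.1205177   0.62680638  0.76979819 -1.24145071]
 [ 0.          0.          0.          1.        ]] 0.9959566326530612 ['frame', 'depth', 'camera_matrix', 'view']
{'time': 0.1, 'joint_pos': array([ 1.11533449e+00,  9.17745404e-02,  1.23172383e+00,  1.19506527e-05,
        1.81979656e+00, -5.66726947e-02]), 'dq': array([ 1.20349332e-03, -1.42241035e-03, -2.53972384e-03,  1.44305827e-03,
        7.18531876e-04,  7.92895483e-05]), 'joint_torque': array([ 2.97986197e-03, -4.47855341e+01, -4.07570314e+01,  7.00921915e-02,
        2.84355227e-02, -7.51865173e-05]), 'ee_pos': array([0.2328586 , 0.55270999, 0.22964886]), 'ee_rot': array([-2.21177888e-04,  1.98074424e-01,  9.80186614e-01, -8.21918003e-04]), 'ft_force': array([ 0.60702644,  0.17250003, -0.40806527]), 'moment': array([-0.00443731, -0.02234502, -0.01593635]), 'finger_force': 0.0, 'finger_gap': 0.08785618365268588}
```

View pics/top0.png

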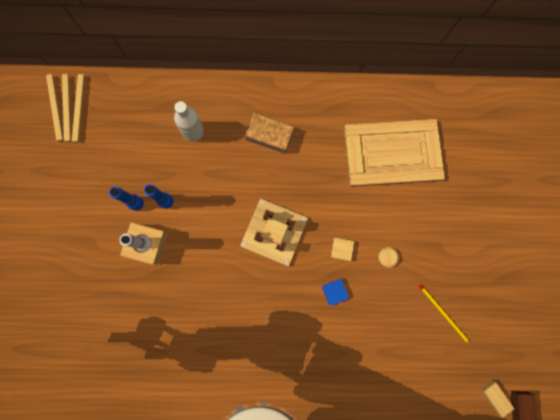

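View pics/side0.png

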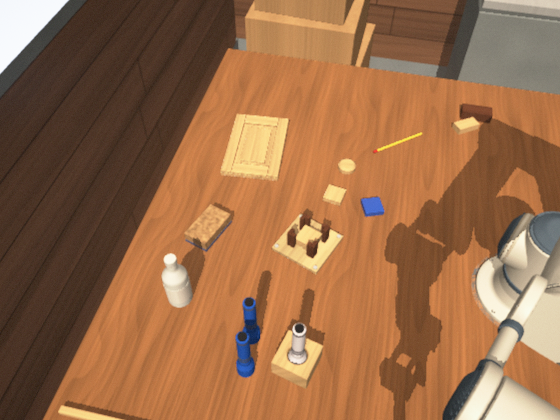

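The top view shows the spacer at (343,249), disc (389,257), fixture (275,233) and holder at (142,243) with the torch tail at (125,240). Two blue torches stand nearby at (127,197) and (158,195), and there is a blue square at (336,292). In the side view the spacer is at (335,195), disc (347,166), fixture (308,242) and torch (298,345).

```bash
cat > util.py <<'E'
import numpy as np, cv2
def world(d, px, z=None, dep=None):
    """pixels (N,2) -> world: on plane z, or at depth dep"""
    K=d["camera_matrix"]; V=d["view"]; R=V[:3,:3]; c=-R.T@V[:3,3]
    px=np.atleast_2d(px).astype(float)
    r=np.c_[(px[:,0]-K[0,2])/K[0,0],-(px[:,1]-K[1,2])/K[1,1],-np.ones(len(px))]@R
    t=(np.asarray(z)-c[2])/r[:,2] if dep is None else np.asarray(dep)
    return c+r*t[:,None]
def cloud(d):
    h,w=d["depth"].shape; u,v=np.meshgrid(np.arange(w),np.arange(h))
    return world(d,np.c_[u.ravel(),v.ravel()],dep=d["depth"].ravel()).reshape(h,w,3)
def pix(d,P):
    K=d["camera_matrix"]; V=d["view"]; c=np.atleast_2d(P)@V[:3,:3].T+V[:3,3]
    return np.c_[K[0,2]+K[0,0]*c[:,0]/-c[:,2], K[1,2]-K[1,1]*c[:,1]/-c[:,2]]
E
cat > m.py <<'E'
from util import *
D={n:dict(np.load(f"pics/{n}0.npz")) for n in("top","side")}
boxes={"top":dict(spacer=(322,230,364,268),disc=(370,238,410,277),fixture=(232,190,318,272),holder=(112,218,172,270)),
"side":dict(spacer=(318,180,353,209),disc=(333,155,361,178),fixture=(266,205,350,275),holder=(262,312,332,390))}
for n,d in D.items():
    C=cloud(d); hsv=cv2.cvtColor(d["frame"],cv2.COLOR_BGR2HSV)
    print(n,"bench z",np.median(C[290:310,400:410,2]) if n=="top" else np.median(C[150:160,300:310,2]))
    for o,(x0,y0,x1,y1) in boxes[n].items():
        c=C[y0:y1,x0:x1]; h=hsv[y0:y1,x0:x1]
        z=c[...,2]; hist=np.histogram(z,bins=np.arange(-.004,.18,.004))
        print(o,[(round(float(b)*1000),int(k)) for k,b in zip(*hist) if k>8])
        if o in("spacer","disc"):
            zt=np.median(z[z>.011]) 
            print("   ztop",zt,"hsv obj",np.median(h[z>.011],0),"hsv bench",np.median(h[z<.004],0))
            m=((h[...,2]>150)&(h[...,1]<170)).astype(np.uint8)
            ct=max(cv2.findContours(m,cv2.RETR_EXTERNAL,cv2.CHAIN_APPROX_NONE)[0],key=cv2.contourArea)[:,0]+[x0,y0]
            W=world(d,ct,zt*np.ones(len(ct)))
            r=cv2.minAreaRect((W[:,:2]*1000).astype(np.float32)); print("   contour rect mm",r)
            p=c[(z>zt-.003)]; print("   depth-top mean",p.mean(0), cv2.minAreaRect((p[:,:2]*1000).astype(np.float32)))
E
python3 m.py
```

```text
top bench z 1.766651548118503e-05
spacer [(-4, 578), (0, 554), (4, 19), (8, 9), (12, 209), (16, 198)]
   ztop 0.015979404450135126 hsv obj [ 19. 148. 231.] hsv bench [ 14. 192. 164.]
   contour rect mm ((475.432861328125, -196.5909881591797), (52.97026824951172, 51.5384521484375), 80.51597595214844)
   depth-top mean [ 0.4748208  -0.19198904  0.04084524] ((465.29473876953125, -114.21517181396484), (60.82455825805664, 227.20297241210938), 7.903666019439697)
disc [(-4, 644), (0, 532), (4, 32), (8, 19), (12, 94), (16, 173), (20, 38)]
   ztop 0.0171516943735307 hsv obj [ 18. 151. 228.] hsv bench [ 14. 192. 161.]
   contour rect mm ((457.35089111328125, -308.4555358886719), (47.01374816894531, 49.23695755004883), 88.4814453125)
   depth-top mean [ 0.45748177 -0.30479574  0.03940753] ((451.25567626953125, -170.14111328125), (46.556976318359375, 331.3414611816406), 2.9261634349823)
fixture [(-4, 2121), (0, 2026), (4, 96), (8, 978), (12, 987), (16, 30), (28, 15), (32, 225), (36, 203), (40, 11), (52, 9), (56, 118), (60, 96)]
holder [(-4, 839), (0, 849), (4, 31), (8, 15), (12, 13), (16, 18), (
[... 986 characters left out ...]
53903198242188), (45.15412521362305, 1070.0931396484375), 3.4949240684509277)
fixture [(-4, 1839), (0, 1425), (4, 176), (8, 708), (12, 588), (16, 72), (20, 36), (24, 46), (28, 56), (32, 203), (36, 166), (40, 45), (44, 39), (48, 42), (52, 43), (56, 125), (60, 63)]
holder [(-4, 1678), (0, 1579), (4, 119), (8, 29), (12, 42), (16, 34), (20, 39), (24, 41), (28, 40), (32, 41), (36, 43), (40, 82), (44, 200), (48, 762), (52, 167), (56, 12), (60, 13), (64, 11), (72, 10), (76, 14), (80, 9), (84, 11), (88, 15), (92, 14), (96, 10), (100, 10), (104, 16), (112, 9), (116, 12), (120, 11), (124, 15), (132, 15), (136, 14), (140, 10), (144, 11), (148, 12), (152, 10), (156, 23), (160, 60), (164, 58), (168, 15)]
```

```bash
python3 - <<'E'
from util import *
for n,(x0,y0,x1,y1),(a0,b0,a1,b1) in(("top",(230,185,410,285),(105,175,185,275)),("side",(262,150,392,275),(222,290,342,390))):
    f=cv2.imread(f"pics/{n}0.png")
    a=cv2.resize(f[y0:y1,x0:x1],None,fx=4,fy=4,interpolation=cv2.INTER_NEAREST) if n=="top" else cv2.resize(f[y0:y1,x0:x1],None,fx=4,fy=4,interpolation=cv2.INTER_NEAREST)
    cv2.imwrite(f"pics/{n}0c.png",a)
E
```

```text
(no output)
```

View pics/top0c.png

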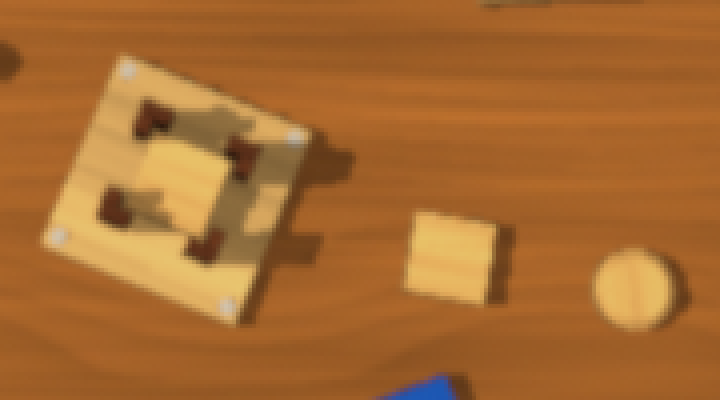

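The close-up shows the fixture plate turned about 25°, with four dark stops at crop (150,118), (242,155), (115,208) and (205,245). The spacer is at crop (452,257), nearly axis-aligned, and the disc at (635,290), with nothing near either one.

```bash
cat > m2.py <<'E'
from util import *
from m import boxes
def band(d,box,lo,hi,zt,erode=0):
    x0,y0,x1,y1=box; c=cloud(d)[y0:y1,x0:x1]
    m=((c[...,2]>lo)&(c[...,2]<hi)).astype(np.uint8)
    v,u=np.nonzero(m); px=np.c_[u+x0,v+y0]
    return px, world(d,px,zt*np.ones(len(px)))[:,:2]*1000, np.median(c[m>0][:,2])
def rep(D,tag,o,lo,hi,zt):
    out=[]
    for n,d in D.items():
        px,W,z=band(d,boxes[n][o],lo,hi,zt)
        r=cv2.minAreaRect(W.astype(np.float32))
        print(tag,n,"N",len(px),"z%.4f"%z,"mean",W.mean(0).round(1),"rect",np.round(r[0],1),np.round(r[1],1),round(r[2],1))
if __name__=="__main__":
    D={n:dict(np.load(f"pics/{n}0.npz")) for n in("top","side")}
    rep(D,"spacer","spacer",.012,.022,.016)
    rep(D,"disc","disc",.012,.024,.0165)
    rep(D,"plate+","fixture",.008,.017,.012)
    rep(D,"block","fixture",.032,.041,.036)
    rep(D,"stops","fixture",.055,.066,.060)
    rep(D,"holder","holder",.045,.056,.05)
    rep(D,"tail","holder",.155,.172,.162)
    for n in D:
        f=D[n]["frame"]; 
        x0,y0,x1,y1=boxes[n]["fixture"]; h=cv2.cvtColor(f,cv2.COLOR_BGR2HSV)[y0:y1,x0:x1]
        m=((h[...,1]<70)&(h[...,2]>150)).astype(np.uint8)
        k,_,st,ce=cv2.connectedComponentsWithStats(m)
        for i in range(1,k):
            if st[i,4]>3: print("screw",n,st[i,4],world(D[n],ce[i]+[x0,y0],np.array([.012]))[0]*1000)
E
python3 m2.py | grep -v -e '(' -e bench -e ztop
```

```text
spacer top N 411 z0.0160 mean [ 476.2 -196.7] rect [ 476.4 -196.9] [50.4 50.1] 80.3
spacer side N 252 z0.0157 mean [ 478.4 -191. ] rect [ 478.8 -190.1] [54.5 49.8] 80.7
disc top N 305 z0.0172 mean [ 458.9 -311.2] rect [ 458.6 -311.2] [46.4 47.2] 0.7
disc side N 166 z0.0167 mean [ 460.8 -304.1] rect [ 460.6 -304.2] [48.3 46.6] 12.8
plate+ top N 1981 z0.0120 mean [515.2 -28.3] rect [517.3 -28.7] [129.7 129.7] 68.4
plate+ side N 1326 z0.0118 mean [516.3  -8.7] rect [519.3 -22. ] [133.1 130.7] 68.3
block top N 433 z0.0359 mean [517.2 -28.6] rect [513.1 -28.6] [70.6 68. ] 68.6
block side N 383 z0.0358 mean [519.9 -24.2] rect [519.8 -23.3] [78.3 77.7] 68.1
stops top N 222 z0.0598 mean [517. -29.] rect [517.2 -28.6] [75.7 76. ] 68.4
stops side N 206 z0.0591 mean [519.  -20.4] rect [518.8 -22.1] [78.8 77.5] 68.1
holder top N 888 z0.0498 mean [480.8 278.7] rect [481.9 282.8] [81.6 79.8] 75.6
holder side N 1100 z0.0500 mean [482.7 293.7] rect [483.8 288.4] [82.7 80.7] 75.7
tail top N 135 z0.1634 mean [481.8 282.1] rect [481.8 281.9] [25.3 24.7] 3.7
tail side N 159 z0.1633 mean [483.1 288.9] rect [483.2 288.6] [24.6 28.7] 11.8
screw top 4 [588.61937252   3.16177401  12.        ]
screw top 6 [ 547.42040165 -100.84165311   12.        ]
screw top 5 [485.45951296  43.90777346  12.        ]
screw top 5 [443.38805617 -59.79475902  12.        ]
screw side 4 [ 552.66776882 -101.58999134   12.        ]
screw side 10 [446.25105143 -59.06740462  12.        ]
screw side 10 [592.26966871   3.48695117  12.        ]
screw side 12 [487.85529854  44.83622406  12.        ]
```

The depth image in the side view is shifted against its colour image: the screws agree between views, but the depth masks differ by about 6 mm in y. I'll measure with colour contours in both views and triangulate.

```bash
cat > m3.py <<'E'
from util import *
from m import boxes
def tri(D,pa,pb):
    """closest point of two rays"""
    L=[]
    for d,p in((D["top"],pa),(D["side"],pb)):
        a=world(d,p,[0.])[0]; b=world(d,p,[.2])[0]; r=(b-a)/np.linalg.norm(b-a); L.append((a,np.eye(3)-np.outer(r,r)))
    A=sum(M for _,M in L); x=np.linalg.solve(A,sum(M@a for a,M in L))
    return x*1000, [round(float(np.linalg.norm(M@(x-a)))*1000,1) for a,M in L]
def pale(d,box):
    x0,y0,x1,y1=box; g=cv2.cvtColor(d["frame"],cv2.COLOR_BGR2LAB)[y0:y1,x0:x1,0]
    t,m=cv2.threshold(cv2.resize(g,None,fx=4,fy=4,interpolation=cv2.INTER_CUBIC),0,255,cv2.THRESH_OTSU)
    ct=max(cv2.findContours(m,cv2.RETR_EXTERNAL,cv2.CHAIN_APPROX_NONE)[0],key=cv2.contourArea)[:,0]
    return (ct+.5)/4-.5+[x0,y0]
if __name__=="__main__":
    D={n:dict(np.load(f"pics/{n}0.npz")) for n in("top","side")}
    for o,z in(("spacer",.016),("disc",.018)):
        c={}
        for n,d in D.items():
            ct=pale(d,boxes[n][o]); M=cv2.moments(ct.astype(np.float32)); c[n]=np.array([M["m10"],M["m01"]])/M["m00"]
            W=world(d,ct,z*np.ones(len(ct)))[:,:2]*1000; r=cv2.minAreaRect(W.astype(np.float32))
            print("RES",o,n,"centroid",(world(d,c[n],[z])[0,:2]*1000).round(1),"rect",np.round(r[0],1),np.round(r[1],1),round(r[2],1))
        print("RES",o,"tri",*tri(D,c["top"],c["side"]))
    # plate: depth-shift check: shift between depth edges and colour edges
    for n,d in D.items():
        x0,y0,x1,y1=boxes[n]["fixture"]
        h=cv2.cvtColor(d["frame"],cv2.COLOR_BGR2HSV)[y0:y1,x0:x1]
        px=[]
        m=((h[...,2]<95)&(h[...,0]<12)).astype(np.uint8)
        v,u=np.nonzero(m); print("RES dark",n,m.sum())
        # gradient correlation of colour and depth
        b=(np.array([120,140,420,300]) if n=="top" else np.array([240,140,400,280])); a,bb,cc,dd=b
        z=(cloud(d)[bb:dd,a:cc,2].clip(-.01,.07)*3000).astype(np.float32)
        g=cv2.cvtColor(d["frame"],cv2.COLOR_BGR2LAB)[bb:dd,a:cc,0].astype(np.float32)
        gr=lambda i:np.minimum(np.hypot(cv2.Sobel(i,5,1,0),cv2.Sobel(i,5,0,1)),150)
        print("RES shift depth->colour",n,cv2.phaseCorrelate(gr(z),gr(g)))
E
python3 m3.py | grep RES
python3 - <<'E'
import cv2
f=cv2.imread("pics/side0.png"); cv2.imwrite("pics/side_c.png",cv2.resize(f[150:390,225:395],None,fx=2.5,fy=2.5,interpolation=cv2.INTER_NEAREST))
E
```

```text
RES spacer top centroid [ 475.5 -196.5] rect [ 475.6 -196.5] [51.  50.1] 80.0
RES spacer side centroid [ 478.6 -191.3] rect [ 479.  -189.7] [61.4 50. ] 78.5
RES spacer tri [ 477.46811002 -197.93941374    8.32629324] [1.6, 1.6]
RES disc top centroid [ 457.5 -308.3] rect [ 457.6 -308.2] [46.3 46.6] 44.3
RES disc side centroid [ 460.1 -301.8] rect [ 459.5 -302.2] [46.8 51.7] 33.1
RES disc tri [ 459.18677255 -311.22980373    8.32797121] [1.3, 1.3]
RES dark top 84
RES shift depth->colour top ((-0.009467888571492722, 0.4142700138781237), 0.46800677490234377)
RES dark side 123
RES shift depth->colour side ((0.4201929275342451, -0.4418864677027443), 0.5726872715685103)
```

View pics/side_c.png

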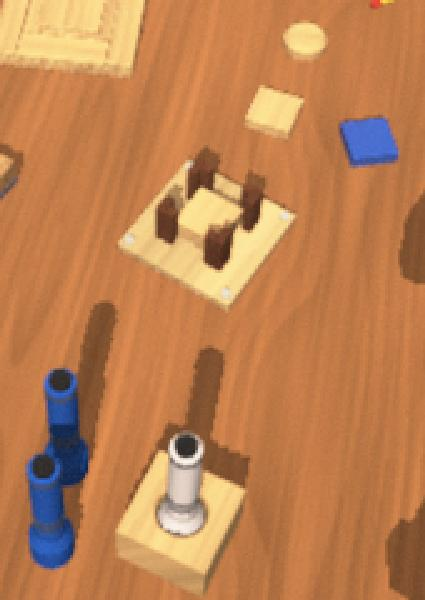

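The close-up side view confirms the layout: the real, bare-metal torch stands in the holder and the stops surround the block at crop (210,212). Side faces are visible in this view, which explains the y bias. I'll take y from the top view and shift x by about +1.5 mm, then check which poses the arm can reach.

```bash
cat > rob.py <<'E'
from bench import *
from util import *
from scipy.spatial.transform import Rotation as Rn
def q_of(R): x,y,z,w=Rn.from_matrix(R).as_quat(); return np.array([w,x,y,z])
def down(phi):
    """tool down, closing axis (tool y) at phi degrees from world x"""
    p=np.radians(phi); y=np.array([np.cos(p),np.sin(p),0]); z=np.array([0,0,-1.])
    return q_of(np.c_[np.cross(y,z),y,z])
def aim(az,tilt,flip=1):
    """torch axis (lens->tail) tilted tilt deg from up toward azimuth az; tool z = -axis, tool y in the tilt plane"""
    a,t=np.radians([az,tilt]); h=np.array([np.cos(a),np.sin(a),0]); k=np.array([0,0,1.])
    u=np.sin(t)*h+np.cos(t)*k; y=flip*(np.cos(t)*h-np.sin(t)*k)
    return u,q_of(np.c_[np.cross(y,-u),y,-u])
def snap(tag):
    D={n:get_image(n) for n in("top","side")}
    for n,d in D.items(): cv2.imwrite(f"pics/{n}_{tag}.png",d["frame"]); np.savez(f"pics/{n}_{tag}.npz",**d)
    return D
E
python3 - <<'E'
from rob import *
d=dict(np.load("pics/top0.npz")); C=cloud(d); h=cv2.cvtColor(d["frame"],cv2.COLOR_BGR2HSV)
m=(cv2.inRange(h,(105,120,40),(130,255,255))>0)
for b in((105,175,142,216),(143,175,180,216),(315,270,360,315)):
    mm=np.zeros_like(m); mm[b[1]:b[3],b[0]:b[2]]=m[b[1]:b[3],b[0]:b[2]]; P=C[mm]
    t=P[P[:,2]>np.percentile(P[:,2],70)]; print("blue",P.shape,"top",t.mean(0).round(3),P.min(0).round(3),P.max(0).round(3))
def show(n,p,q): r=inverse_kinematics(p,q); print(n,None if r is None else np.round(r,2))
for phi in(80.3,-99.7,-9.7): show(f"sp{phi}",[.4775,-.1966,.011],down(phi))
for phi in(68.3,-111.7,-21.7): show(f"fx{phi}",[.5177,-.0285,.1],down(phi)); show(f"di{phi}",[.459,-.3105,.011],down(phi))
for phi in(31,-59,60,0): show(f"to{phi}",[.4825,.2825,.114],down(phi)); show(f"toup{phi}",[.4825,.2825,.27],down(phi))
for az in range(-180,180,30):
  for t in (35,45):
    for f in (1,-1):
      u,q=aim(az,t,f); p=np.array([.5177,-.0285,.070])+u*(.15+.102); r=inverse_kinematics(p,q)
      if r is not None: print(az,t,f,p.round(2),np.round(r,2))
E
```

```text
blue (298, 3) top [0.58  0.31  0.143] [0.566 0.298 0.01 ] [0.597 0.328 0.156]
blue (273, 3) top [0.584 0.235 0.156] [ 0.42  -0.006  0.005] [0.602 0.253 1.012]
blue (420, 3) top [ 0.374 -0.176  0.034] [ 0.343 -0.208 -0.001] [ 0.42  -0.006  1.012]
sp80.3 [-0.46 -0.06  1.78 -0.    1.43 -1.86]
sp-99.7 [-0.46 -0.06  1.78 -0.    1.43  1.28]
sp-9.7 [-0.46 -0.06  1.78 -0.    1.43 -0.29]
fx68.3 [-0.12 -0.12  1.67 -0.    1.59 -1.31]
di68.3 [-0.66  0.04  1.68 -0.    1.42 -1.85]
fx-111.7 [-0.12 -0.12  1.67 -0.    1.59  1.83]
di-111.7 [-0.66  0.04  1.68 -0.    1.42  1.29]
fx-21.7 [-0.12 -0.12  1.67 -0.    1.59  0.26]
di-21.7 [-0.66  0.04  1.68 -0.    1.42 -0.28]
to31 [ 0.47 -0.01  1.54 -0.    1.61 -0.07]
toup31 [ 0.47 -0.01  1.26 -0.    1.89 -0.07]
to-59 [ 0.47 -0.01  1.54 -0.    1.61  1.5 ]
toup-59 [ 0.47 -0.01  1.26 -0.    1.89  1.5 ]
to60 [ 0.47 -0.01  1.54 -0.    1.61 -0.58]
toup60 [ 0.47 -0.01  1.26 -0.    1.89 -0.58]
to0 [ 0.47 -0.01  1.54 -0.    1.61  0.47]
toup0 [ 0.47 -0.01  1.26 -0.    1.89  0.47]
-150 35 1 [ 0.39 -0.1   0.28] [-0.84 -0.76  1.93  0.61  1.78  1.97]
-150 35 -1 [ 0.39 -0.1
[... 1257 characters left out ...]
 35 -1 [0.59 0.1  0.28] [ 0.32  0.49  0.79 -0.52  2.28  2.16]
60 45 1 [0.61 0.13 0.25] [ 0.39  0.68  0.64 -0.67  2.37 -1.01]
60 45 -1 [0.61 0.13 0.25] [ 0.39  0.68  0.64 -0.67  2.37  2.13]
90 35 1 [0.52 0.12 0.28] [ 0.49  0.1   1.25 -0.6   2.03 -1.29]
90 35 -1 [0.52 0.12 0.28] [ 0.49  0.1   1.25 -0.6   2.03  1.85]
90 45 1 [0.52 0.15 0.25] [ 0.59  0.22  1.23 -0.73  2.07 -1.21]
90 45 -1 [0.52 0.15 0.25] [ 0.59  0.22  1.23 -0.73  2.07  1.93]
120 35 1 [0.45 0.1  0.28] [ 0.58 -0.35  1.66 -0.63  1.81 -1.68]
120 35 -1 [0.45 0.1  0.28] [ 0.58 -0.35  1.66 -0.63  1.81  1.46]
120 45 1 [0.43 0.13 0.25] [ 0.75 -0.31  1.75 -0.79  1.83 -1.5 ]
120 45 -1 [0.43 0.13 0.25] [ 0.75 -0.31  1.75 -0.79  1.83  1.64]
```

```bash
python3 - <<'E'
from rob import *
t0=state()["time"]
q=down(80.3)
move_to([.4775,-.1966,.09],q); print("t",state()["time"])
move_l([.4775,-.1966,.0115],.12); s=state(); print(s["ee_pos"],s["ft_force"])
close(); s=state(); print("gap",s["finger_gap"],s["finger_force"],s["ft_force"],s["time"])
move_l([.4775,-.1966,.10],.2)
move_to([.5177,-.0285,.085],down(68.3)); hold(.2)
s=state(); print(s["ee_pos"],s["ee_rot"],down(68.3),s["finger_gap"],s["time"])
D=snap("a"); f=D["side"]["frame"][175:295,230:390]; cv2.imwrite("pics/a_c.png",cv2.resize(f,None,fx=5,fy=5,interpolation=cv2.INTER_CUBIC))
E
```

```text
t 2.9167
[ 0.47798912 -0.19676132  0.01224801] [-0.68816011  0.16200254 -0.40000603]
gap 0.049605684729591065 30.000179708003998 [-0.1647799   0.14592488  0.41408999] 4.4
[ 0.51758264 -0.02995356  0.08489799] [-4.17349014e-05  1.89154195e-01  9.81947384e-01 -1.55218297e-04] [0.         0.18823845 0.98212336 0.        ] 0.04972084500954114 5.9167
```

View pics/a_c.png

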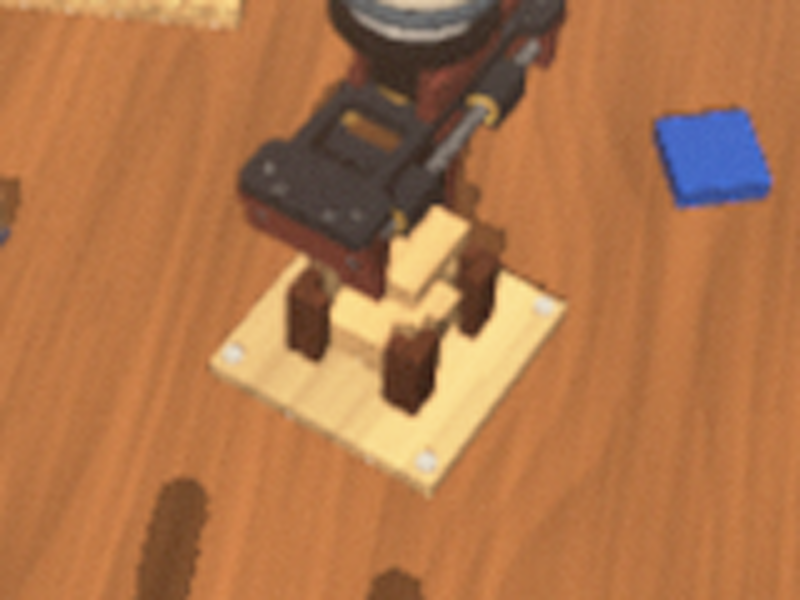

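The side view shows the spacer held above the block between the stops; its right corner is at crop (470,222). The right side of the fixture is clear. I'll project the ideal spacer corners, using the side view's own fixture centre, and compare.

```bash
python3 - <<'E'
from rob import *
D={n:dict(np.load(f"pics/{n}_a.npz")) for n in("top","side")}
d=D["side"]; f=d["frame"][175:295,230:390]; im=cv2.resize(f,None,fx=5,fy=5,interpolation=cv2.INTER_CUBIC)
a=np.radians(68.3); R=np.array([[np.cos(a),-np.sin(a)],[np.sin(a),np.cos(a)]])
sq=np.array([[1,1],[1,-1],[-1,-1],[-1,1]])*.025@R.T+[.5198,-.0281]
def draw(z,col):
    p=pix(d,np.c_[sq,np.full(4,z)]); p=((p-[230,175]+.5)*5-.5); print(z,p.round(0).tolist()); cv2.polylines(im,[p.round().astype(int)],True,col,1)
z0=.0849-.0122
draw(z0,(255,0,0));draw(z0+.016,(0,0,255));draw(.036,(0,255,0))
cv2.imwrite("pics/a_o.png",im[150:450,150:600].repeat(1,0))
C=cloud(d); 
hs=cv2.cvtColor(d["frame"],cv2.COLOR_BGR2HSV); m=(hs[...,2]>190)&(hs[...,1]<140); m[:,:300]=0;m[:,345:]=0
P=C[m&(C[...,2]>.084)&(C[...,2]<.095)]; print("spacer top pts",len(P),np.median(P,0), P[:,:2].min(0),P[:,:2].max(0))
e=(P[:,:2]-[.5198,-.0281])@R; print("in fixture frame mm",(e.min(0)*1000).round(1),(e.max(0)*1000).round(1))
s=state();print(s["ee_pos"])
E
```

```text
0.0727 [[410.0, 312.0], [321.0, 265.0], [378.0, 198.0], [465.0, 243.0]]
0.0887 [[412.0, 292.0], [322.0, 244.0], [379.0, 177.0], [467.0, 223.0]]
0.036 [[406.0, 358.0], [320.0, 310.0], [375.0, 244.0], [460.0, 289.0]]
spacer top pts 152 [ 0.50515341 -0.02042858  0.08861385] [ 0.48718721 -0.04712218] [0.52608492 0.00838773]
in fixture frame mm [-24.9   1.4] [36.2 28.8]
[ 0.51769938 -0.02966857  0.08510194]
```

View pics/a_o.png

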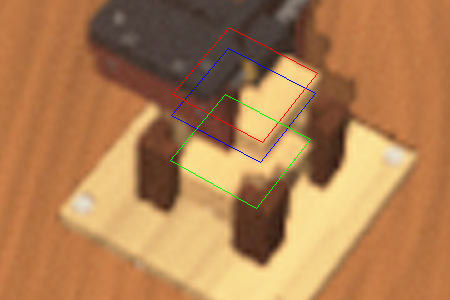

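The spacer sits about 1.3 mm off in each fixture axis, partly from the arm's servo error. I'll correct for that, lower it and release.

```bash
cat >> rob.py <<'E'
def settle(target,ori=None,n=2):
    """command corrections till the measured TCP matches the target"""
    t=np.array(target,float); c=t.copy()
    for _ in range(n):
        hold(.25); e=np.mean([state()["ee_pos"] for _ in range(3)],0); c+=t-e; move_l(c,.05)
    hold(.25); print("settled",(state()["ee_pos"]-t).round(4)); return c-t
E
python3 - <<'E'
from rob import *
t=np.array([.5193,-.0289,.0849]); o=settle(t); print("off",o)
for z in(.060,.0515,.0495,.0485):
    move_l(np.array([t[0],t[1],z])+o,.06); s=state(); print(z,s["ee_pos"].round(4),s["ft_force"].round(1))
gripper_open(); hold(.3); s=state(); print(s["ft_force"].round(1),s["time"])
move_l([t[0],t[1],.15],.2)
q=down(68.3); move_to([.459,-.3105,.09],q); hold(.1)
D=snap("b"); C=cloud(D["side"]); 
from m2 import band
d=D["top"]; px,W,z=band(d,(232,190,318,272),.046,.0565,.052); print("top spacer",len(px),z,W.mean(0),cv2.minAreaRect(W.astype(np.float32)))
cv2.imwrite("pics/b_c.png",np.hstack([cv2.resize(D["top"]["frame"][190:275,232:317],(400,400)),cv2.resize(D["side"]["frame"][200:280,265:345],(400,400))]))
E
```

```text
settled [ 0.     -0.0001  0.    ]
off [ 2.19718665e-05 -2.96809833e-05  1.90611629e-05]
0.06 [ 0.5191 -0.0289  0.0596] [ 0.9 -0.6  0.3]
0.0515 [ 0.519  -0.0289  0.051 ] [-0.6  0.4  0.3]
0.0495 [ 0.5193 -0.0289  0.0495] [-0.2 -0.  -0.9]
0.0485 [ 0.5193 -0.0289  0.0485] [-1.1 -0.2 -1.1]
[-0.2 -0.4  0.6] 9.6833
top bench z 1.766651548118503e-05
spacer [(-4, 578), (0, 554), (4, 19), (8, 9), (12, 209), (16, 198)]
   ztop 0.015979404450135126 hsv obj [ 19. 148. 231.] hsv bench [ 14. 192. 164.]
   contour rect mm ((475.432861328125, -196.5909881591797), (52.97026824951172, 51.5384521484375), 80.51597595214844)
   depth-top mean [ 0.4748208  -0.19198904  0.04084524] ((465.29473876953125, -114.21517181396484), (60.82455825805664, 227.20297241210938), 7.903666019439697)
disc [(-4, 644), (0, 532), (4, 32), (8, 19), (12, 94), (16, 173), (20, 38)]
   ztop 0.0171516943735307 hsv obj [ 18. 151. 228.] hsv bench [ 14. 192. 161.]
   contour rect mm ((457.35089111328125, -308.4555358886719), (47.01374816894531, 49.23695755004883), 88.4814453125)
   depth-top mean [ 0.45748177 -0.30479574  0.03940753] (
[... 1453 characters left out ...]
6), (24, 46), (28, 56), (32, 203), (36, 166), (40, 45), (44, 39), (48, 42), (52, 43), (56, 125), (60, 63)]
holder [(-4, 1678), (0, 1579), (4, 119), (8, 29), (12, 42), (16, 34), (20, 39), (24, 41), (28, 40), (32, 41), (36, 43), (40, 82), (44, 200), (48, 762), (52, 167), (56, 12), (60, 13), (64, 11), (72, 10), (76, 14), (80, 9), (84, 11), (88, 15), (92, 14), (96, 10), (100, 10), (104, 16), (112, 9), (116, 12), (120, 11), (124, 15), (132, 15), (136, 14), (140, 10), (144, 11), (148, 12), (152, 10), (156, 23), (160, 60), (164, 58), (168, 15)]
top spacer 459 0.05185057636230994 [518.42592033 -29.10167474] ((516.203125, -27.831783294677734), (71.6977310180664, 73.63387298583984), 68.46112823486328)
```

View pics/b_c.png

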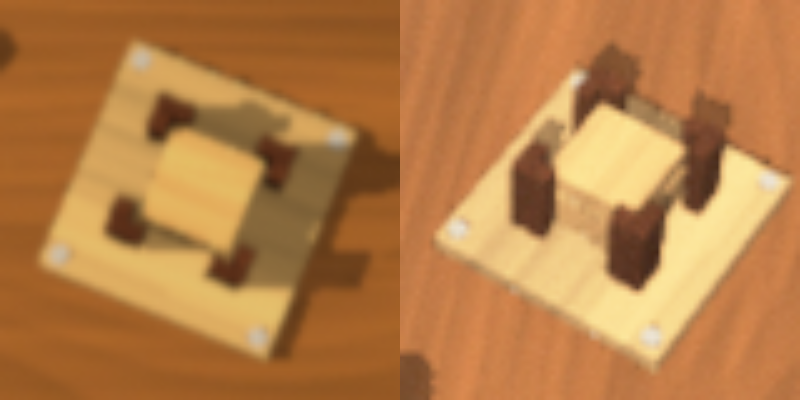

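The top and side crops show the spacer flat (top at z 0.052) and centred between the four stops. Next I'll squeeze the disc in two directions to centre it, then place it.

```bash
sed -i 's/^D={n:dict/if __name__!="__main__": raise SystemExit\nD={n:dict/' m.py; python3 - <<'E'
from rob import *
p=np.array([.459,-.3105,0])
move_to(p+[0,0,.06],down(-21.7)); move_l(p+[0,0,.0118],.12); close(); print("gap",state()["finger_gap"],state()["ee_pos"])
gripper_open(); move_l(p+[0,0,.05],.15); move_to(p+[0,0,.05],down(68.3)); move_l(p+[0,0,.0118],.1); hold(.2); z0=state()["ee_pos"][2]
close(); s=state(); print("gap",s["finger_gap"],s["finger_force"],"z0",z0,s["ee_pos"],s["ft_force"].round(1))
move_l(p+[0,0,.12],.2)
t=np.array([.5189,-.0289,.12]); move_to(t,down(68.3)); settle(t)
zs=.052+z0
for z in(zs+.012,zs+.004,zs+.001,zs+.0003):
    move_l([t[0],t[1],z],.06); hold(.1); s=state(); print(round(z,4),s["ee_pos"].round(4),s["ft_force"].round(1),s["finger_gap"].round(4))
gripper_open(); hold(.3); s=state(); print(s["ft_force"].round(1),s["time"])
move_l([t[0],t[1],.17],.2)
# to above the torch
move_to([.4825,.2825,.25],down(90)); hold(.2)
D=snap("c")
for n,b in(("top",(232,190,318,272)),("side",(266,205,350,275))):
    x0,y0,x1,y1=b; c=cloud(D[n])[y0:y1,x0:x1]; m=(c[...,2]>.064)&(c[...,2]<.08); P=c[m]; print(n,"disc",len(P),np.median(P,0),P.mean(0),np.percentile(P[:,2],[10,90]))
cv2.imwrite("pics/c_c.png",np.hstack([cv2.resize(D["top"]["frame"][190:275,232:317],(400,400)),cv2.resize(D["side"]["frame"][200:280,265:345],(400,400))]))
print(state()["time"])
E
```

```text
gap 0.04863172831866744 [ 0.45905187 -0.31054318  0.0119279 ]
gap 0.04884697295116099 29.99750171788037 z0 0.012515388198428165 [ 0.45900547 -0.31048694  0.01178666] [0.  0.  0.7]
settled [-0. -0. -0.]Traceback (most recent call last):
  File "<stdin>", line 10, in <module>
AttributeError: 'float' object has no attribute 'round'
```

```bash
python3 - <<'E'
from rob import *
t=np.array([.5189,-.0289,.12]); zs=.0640
for z in(zs+.004,zs+.001,zs+.0003):
    move_l([t[0],t[1],z],.06); hold(.1); s=state(); print(round(z,4),s["ee_pos"].round(4),s["ft_force"].round(1),s["finger_gap"])
gripper_open(); hold(.3); s=state(); print(s["ft_force"].round(1),s["time"])
move_l([t[0],t[1],.17],.2)
move_to([.4825,.2825,.25],down(90)); hold(.2)
D=snap("c")
for n,b in(("top",(232,190,318,272)),("side",(266,205,350,275))):
    x0,y0,x1,y1=b; c=cloud(D[n])[y0:y1,x0:x1]; m=(c[...,2]>.064)&(c[...,2]<.08); P=c[m]; print(n,"disc",len(P),np.median(P,0),P.mean(0),np.percentile(P[:,2],[10,90]))
cv2.imwrite("pics/c_c.png",np.hstack([cv2.resize(D["top"]["frame"][190:275,232:317],(400,400)),cv2.resize(D["side"]["frame"][200:280,265:345],(400,400))]))
print(state()["time"])
E
```

```text
0.068 [ 0.5188 -0.0289  0.0679] [-0.8 -0.2 -0.5] 0.048755008158633685
0.065 [ 0.5189 -0.0289  0.065 ] [-0.9 -0.7  0. ] 0.04864078610423596
0.0643 [ 0.5189 -0.0289  0.0643] [-0.6  0.1 -0.3] 0.04889153222406262
[ 0.5 -0.4  0.3] 24.5
top disc 342 [ 0.51870677 -0.02973847  0.06932871] [ 0.51846174 -0.0290554   0.06902744] [0.06581221 0.07164243]
  return _methods._mean(a, axis=axis, dtype=dtype,
  ret = um.true_divide(
<stdin>:10: RuntimeWarning: Mean of empty slice.
Traceback (most recent call last):
IndexError: index -1 is out of bounds for axis 0 with size 0
```

The disc reads as seated: its centre is (0.5187,-0.0297) with the top at about 0.070 (side view blocked by the arm). Next, the torch.

```bash
python3 - <<'E'
from rob import *
b=[.4825,.2822]
move_l(b+[.18],.2); hold(.2); print(state()["ee_pos"].round(4),state()["ft_force"].round(1))
move_l(b+[.116],.12); s=state(); print(s["ee_pos"].round(4),s["ft_force"].round(1))
close(); hold(.3); s=state(); print("gap",s["finger_gap"],s["finger_force"],s["ft_force"].round(1),s["moment"].round(2))
move_l(b+[.26],.12); hold(.4); s=state(); print(s["ee_pos"].round(4),s["finger_gap"],s["ft_force"].round(2),s["time"])
u,q=aim(90,45); p=np.array([.5188,-.0293,.070])+u*(.15+.104)
move_to(p+[0,0,.05],q); move_l(p,.1); hold(.4); s=state(); print(s["ee_pos"]-p,s["finger_gap"],s["dq"].round(3),s["time"])
D=snap("d")
cv2.imwrite("pics/d_c.png",np.hstack([cv2.resize(D["top"]["frame"][160:290,160:330],(400,306)),cv2.resize(D["side"]["frame"][150:303,230:430],(400,306))]))
E
```

```text
[0.4832 0.2825 0.1822] [-0.1  0.4  0.3]
[0.4827 0.2824 0.1167] [-0.   0.   0.6]
gap 0.02557885036810806 29.998510479927063 [ 0.4  0.5 -1. ] [ 0.04 -0.02 -0.04]
[0.4825 0.2822 0.2599] 0.02553715879567951 [ 0.47 -0.82 -1.34] 31.1083
[7.96165763e-05 7.66320132e-05 2.97671807e-04] 0.025912694968136196 [ 0.001  0.001  0.003  0.002 -0.002 -0.   ] 32.9167
```

View pics/d_c.png

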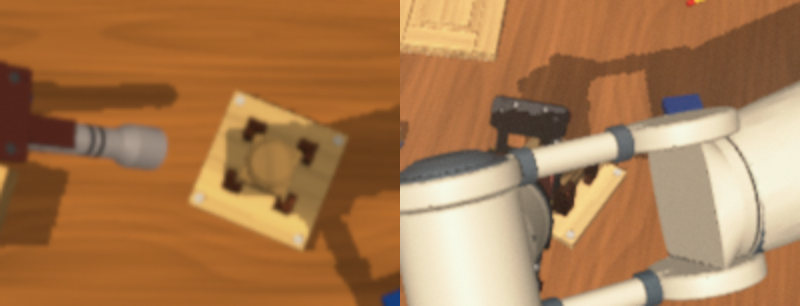

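The top view shows the torch held with its head at crop (140,146), and the line of its axis runs on to the disc at (270,163). The side view is blocked by the arm. I'll check the torch's elevation from depth.

```bash
python3 - <<'E'
from rob import *
d=dict(np.load("pics/top_d.npz")); C=cloud(d)[208:240,195:236]; P=C[(C[...,2]>.14)&(C[...,2]<.35)]
f=cv2.cvtColor(d["frame"],cv2.COLOR_BGR2HSV)[208:240,195:236]
g=np.median
# ridge of the upper surface in slices along y
for y0 in np.arange(.06,.15,.01):
    s=P[(P[:,1]>y0)&(P[:,1]<y0+.01)]
    if len(s)>5: print(round(y0+.005,3),len(s),"x",s[:,0].min().round(4),s[:,0].max().round(4),"ztop",np.percentile(s[:,2],95).round(4))
u,q=aim(90,45); L=np.array([.5188,-.0293,.07])+u*.15; print("ideal lens",L)
c=cloud(d)[190:272,232:318]; m=(c[...,2]>.064)&(c[...,2]<.08); print("disc",np.median(c[m],0),m.sum())
# triangulated expected head top line: lens rim top = L + .019*n
n=np.array([0,-np.cos(np.pi/4),np.sin(np.pi/4)]); print("ideal upper rim",L+.019*n, "handle upper at 42mm..", L+.06*u+.013*n, "30mm", L+.03*u+.019*n)
E
```

```text
0.065 35 x 0.5033 0.5318 ztop 0.1948
0.075 100 x 0.4995 0.5356 ztop 0.2047
0.085 99 x 0.4994 0.5347 ztop 0.212
0.095 99 x 0.4993 0.5357 ztop 0.2169
0.105 86 x 0.5001 0.5332 ztop 0.2257
0.115 78 x 0.5052 0.5307 ztop 0.2358
0.125 69 x 0.505 0.531 ztop 0.2444
ideal lens [0.5188     0.07676602 0.17606602]
disc [ 0.51889735 -0.02879007  0.06894687] 338
ideal upper rim [0.5188     0.06333099 0.18950105] handle upper at 42mm.. [0.5188     0.11000004 0.22768481] 30mm [0.5188     0.08454419 0.21071425]
```

The measured torch axis agrees with the planned pose to within about 3 mm and a few degrees. Handing in.

```bash
python3 -c "
from bench import *
print(job_done())"
```

```text
the job is handed in; nothing more can be done
None
```

I placed the spacer and disc flat in the pocket and handed the job in with the torch held still at about 45°, aimed at the disc centre from about 15 cm; the hand-in call gave no pass or fail.

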